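# Degrease a burner cap and lift it with tongs

## Robot

A 6-joint arm with a two-finger parallel gripper is mounted at the origin on the work surface. World frame = base frame: x ahead of the robot, y to its left, z up, the work surface at z = 0. Lengths are in m, angles in rad, forces in N, time in s.
With the tool pointing down it reaches from about 0.35 to 0.975 m from the base axis. Payload 4.9 kg.
Tool frame: the origin (TCP) lies at the very end of the fingers, on their centre line; the grasp point (between the pads) lies 19 mm behind it (manip.grasp_offset is the distance from the TCP to the grasp point, in m); z points along the fingers, y is the line along which they close (so a half turn about z gives the same grasp; the last joint's range is limited). The gripper opens to 85 mm and grips with 20 to 120 N. Pads are 22 mm wide; open, the fingers measure 114 mm over their backs; the gripper's body (76 mm by 85 mm) begins 54 mm behind the grasp point. The pads swing forward as they close: fully open they stand 13 mm farther back than shut.
Start: joints at [-1.397, 0.053, 1.613, -0, 1.476, -0.119], TCP at [0.18, -0.598, 0.231] pointing down, gripper open.
Joint ranges: [-3.01, 3.01], [-1.01, 2.22], [0.06, 2.58], [-1.02, 4.17], [0.09, 2.62], [-3.14, 3.14]. Speed limits (rad/s): [2.57, 2.57, 3.14, 3.14, 3.14, 3.14].

## Interface

Orientations are given as a unit quaternion [w, x, y, z].
In Python, from plant import manip, eyes, job_done, models gives the robot as it stands.
- The arm moves only by the tool servo_tool, never from a script. Its argument "motion" is one flat list of numbers, 5 for each row, row after row: the opening, from -1 (shut) to 1 (fully open), then the shift along the tool's x, y, z normalised to -1 to 1, where 1 is 120 mm, then the turn about the tool's z normalised to -1 to 1, where 1 is 45 degrees. A call has 1 to 5 rows; each row is the pose to reach, as a shift and turn from the pose commanded when the call began, along the tool's axes at that moment; what a row does not reach only later rows make up. A row lasts 1/8 s, in which the tool goes at most 62.5 mm and 10.7 degrees, less where a joint would pass 70% of its speed; a pose out of reach is approached as far as the arm can. A call with a number of a shift or a turn outside -1 to 1 is refused whole. A call with a gripper value outside its range is refused whole. The fingers move at their own pace and stop on an object; the grip force is fixed at half the most. Time passes only in rows, so rows that repeat a pose let the fingers close. It gives the time, the measured TCP pose, the force, the opening and the grip force at its end, in the units of the state.
- manip.state(): the state, without advancing time (a new reading comes with each control period).
- eyes.grab_frame(name): name is "side" or "top" or "wrist"; returns (picture, depth): 480x640x3 uint8, red, green, blue; 480x640 float32, m along the optical axis (not along the pixel's ray), 0 where there is no reading.
- eyes.camera_params(name): a dict with "fov_y" (degrees; the focal length in pixels is half the picture's height over the tangent of half this angle, whatever the lens; pixels are square), "cx", "cy" (the principal point, pixels), "pose" (4x4, takes a point from camera to world coordinates); the wrist camera has in their place "T_tool_cam" (4x4, takes a point from camera to tool coordinates, whose origin is the TCP and whose axes are the flange's). Camera axes: x right, y up, looking along -z (the intrinsics and any distortion apply to the point x, -y, -z); pixel columns grow to the right and rows downward; lengths in m; the calibration is good to about 2 mm. The wrist camera is an equidistant fisheye: a pixel r from the principal point sees the ray r / f radians off the axis. A picture is of the moment at which its call begins: read the wrist's pose just before it. camera_params takes no time and is no camera call.
- job_done(): hands the job in; it is judged then, once.
Trained networks look in the newest picture that a camera, given by its name, has taken for a name from the list of things; names that differ only in an ending like _2 or _b are one class to them, and where a whole thing is asked for, a point or a joint stands for the part that bears it (a point fixed in the world has none). Each returns a list of dicts, best first, with "p" (0 to 1); they miss things now and then, are a little off and sometimes report something else, mostly with a low value. They report only what shows in the picture. A call takes as long as a camera call. They do not tell look-alikes from the thing itself.
- models.regions_of(camera, label): "mask" (480x640 bool, what is visible of it) and "pixel" ([column, row] in pixels, amid what is visible of it).
The state is a dict: "time": time; "joint_pos": joint angles; "joint_vel": joint speeds; "joint_efforts": joint torques, N m; "tool_pos": TCP position; "tool_rot": TCP orientation; "contact_force": force on the tool from outside, world axes, zero at the start; "ft_torque": the same for the moment, N m; "gripper_width": opening from 0.0 (shut) to 1.0 (fully open); "grasp_force": force on a finger pad.
Only numpy, scipy, OpenCV 4.12 (cv2) and the standard library are available. Lean on these libraries where they do the work, as an engineer would, in place of code of your own. Each camera call takes 0.05 s, during which the arm holds its last target. There are 200 camera calls.

## Task

Give the greasy brass burner cap on the steel tray a shot of cleaner by pressing the red nozzle of the fixed canister fully down for a moment and letting it spring back. Then take the kitchen tongs, close them on the burner cap and lift it well clear of its post, about 10 cm up, and finish still holding it there, steady, in the tongs. Do not touch the burner cap with the gripper itself, and leave the hammer, spanner and pliers where they lie.

Things in the scene. Friction and masses are not known exactly. Their poses are not given: they have to be found in the camera images.
- nozzle_top (a point): centre of the flat top of the red press nozzle, a round cap 32 mm across, 18 mm high, 168 mm above the counter when up, on a fixed green canister 52 mm across standing on the tray. Press it straight down
- nozzle (a joint): how far the nozzle is pressed, m: 0 up, 0.007 fully down. Spring: about 1.7 N to start moving, 5.5 N fully down; it springs back by itself
- burner_cap_center (a point): centre of the loose brass burner cap, an upright round piece 36 mm in diameter and 30 mm high, about 70 g (some 50 to 100 g). Its underside stands 33 mm above the counter on a thinner post (28 mm across) that rises 25 mm from the tray
- station: the fixed aluminium tray, 205 x 110 x 8 mm. Its origin is at counter level directly under the post of the burner cap; its x axis points from the post to the canister, whose axis stands 115 mm from the post
- tongs: the loose steel kitchen tongs, about 100 g, lying so that their two arms close horizontally; all parts 24 mm high, underside on the counter. Origin under tongs_grip at the underside, same axes. The hinge end is 96 mm behind it (plus a 16 mm hanging loop), the tip ends 102 mm ahead. They balance at tongs_grip
- tongs_grip (a point): place to grip the tongs: midway between their two blue sleeves (46 mm long, 24 mm high), half-way up, 12 mm above the counter. x points along the tongs to the tips, z up. Grip across y: 60 mm over the sleeves when open, 41 mm with the tips closed on the burner cap
- tongs_tips (a point): the point midway between the two blue tip pads (30 mm long, 24 mm high), 90 mm ahead of tongs_grip on the centre line, at the same height. The free gap between the pads is about 70 mm when open; with the sleeves squeezed to 52 mm the gap is about 58 mm
- tongs_left (a joint): closing angle of the left tong arm, rad: 0 open, about 0.10 on the burner cap, 0.17 at most; both arms close together. Sprung open: the sleeves push out with about 5 N each when open, 6 N when squeezed to 52 mm, 8.5 N at 41 mm; grip with about 20 N to hold the burner cap firmly
- hammer: bystander: claw hammer with wooden handle, 200 mm, lying along its x; leave alone
- spanner: bystander: chrome spanner, 180 mm, lying along its x; leave alone
- pliers: bystander: blue pliers, about 160 mm, lying along its x; leave alone
There are look-alikes about, which are no part of the job. What is shaped like the tongs but orange or pink is not meant.

How it is judged:
On the way, in this order (a step that is already met when the one before it is completed fails the run):
1. the nozzle is pressed down (at least 5 of its 7 mm) (value of joint nozzle above 0.005 m), for 0.1 s.
2. the nozzle has sprung back up (value of joint nozzle below 0.001 m), for 0.1 s.
3. the burner cap is off its post, between both arms of the tongs (height (world z) of burner_cap_center above 0.06 m and contact force between burner_cap and tongs_left above 0.3 N and contact force between burner_cap and tongs_right above 0.3 N), for 0.2 s.
At the end, for the whole second after the job is handed in: The burner cap's centre is more than 110 mm above the counter (it starts at 48 mm), squeezed between both tong arms (over 0.3 N each), the gripper holding both arms (over 0.5 N each), neither tongs nor burner cap touching the tray or canister, the burner cap slower than 50 mm/s and the nozzle up (height (world z) of burner_cap_center above 0.11 m and contact force between burner_cap and tongs_left above 0.3 N and contact force between burner_cap and tongs_right above 0.3 N and contact force between the fingers and tongs_left above 0.5 N and contact force between the fingers and tongs_right above 0.5 N and contact force between each of tongs, burner_cap and station below 0.1 N and linear speed of burner_cap below 0.05 m/s and value of joint nozzle below 0.001 m); the arm keeps its last pose, push and grip.
It fails at once if the gripper or arm touches the burner cap (contact force between any of the fingers, the arm and burner_cap above 0.3 N).
It fails at once if a bystander tool is moved more than 30 mm (distance of any of hammer, spanner, pliers from where it was at the start of the episode above 0.03 m).
It also fails if it takes over 58 s, if anything falls off the work surface, if the arm or the gripper's body presses on something with over 40 N, if the wrist force passes 120 N, or if a joint passes its speed limit or range.

## Working session

There is one attempt and no reset: what is moved stays moved. The work goes in short steps, Python scripts to look and compute and a tool call to move; the robot and the scene stay as the last step left them, time stands still between calls to the robot, and variables do not carry over. Pictures are saved under pics/ and viewed, at most 10 in all, crops included, and the job is handed in when it is done.

Besides the shell and the picture viewer there is one more tool, called after "Call:" by a JSON object that holds its "api" and its "payload". servo_tool: Moves the arm, as the interface text tells. Its arguments: {"type":"object","properties":{"motion":{"type":"array","items":{"type":"number","minimum":-1,"maximum":1}}},"required":["motion"]}

```bash
mkdir -p pics; ls; cat > h.py <<'E'
import numpy as np, cv2
from plant import manip, eyes, job_done, models
def K(n):
    c=eyes.camera_params(n); f=240/np.tan(np.radians(c["fov_y"])/2); return c,f
def world(n,uv,d):
    """static cam: pixels Nx2, depth N -> world"""
    c,f=K(n); uv=np.atleast_2d(uv).astype(float); d=np.atleast_1d(d)
    p=np.c_[(uv[:,0]-c["cx"])/f*d,-(uv[:,1]-c["cy"])/f*d,-d]
    T=np.array(c["pose"]); return p@T[:3,:3].T+T[:3,3]
def maskpts(n,m,dep):
    m=m&(dep>0); v,u=np.nonzero(m); return world(n,np.c_[u,v],dep[v,u])
def save(name,img): cv2.imwrite("pics/"+name,cv2.cvtColor(img,cv2.COLOR_RGB2BGR))
E
python3 - <<'E'
from h import *
print(manip.state())
for n in("side","top"):
    im,d=eyes.grab_frame(n); save(n+"0.png",im); np.savez(n+"0.npz",im=im,d=d)
    c,f=K(n); print(n,f,c["cx"],c["cy"],{k:v for k,v in c.items() if k not in("pose",)}); print(np.round(c["pose"],3))
    for l in("tongs","nozzle_top","nozzle","burner_cap_center","station","hammer","spanner","pliers","tongs_grip","tongs_tips"):
        for r in models.regions_of(n,l):
            P=maskpts(n,r["mask"],d)
            print(n,l,round(r["p"],2),np.round(r["pixel"]),r["mask"].sum(),np.round(np.median(P,0),3),np.round(np.percentile(P[:,2],95),3))
print(eyes.camera_params("wrist"))
E
```

```text
pics
{'time': 0.0, 'joint_pos': array([-1.39699814e+00,  5.33554465e-02,  1.61430115e+00,  9.62766830e-06,
        1.47602126e+00, -1.18976550e-01]), 'joint_vel': array([ 3.47611370e-05,  7.69081504e-04, -1.57656216e-03,  3.46180612e-05,
       -2.08868893e-03,  9.27215251e-04]), 'joint_efforts': array([-7.44645058e-04, -3.93681514e+01, -3.70180035e+01, -1.38186451e-04,
        7.00630015e-03, -5.98012520e-06]), 'tool_pos': array([ 0.18028825, -0.59777247,  0.23005964]), 'tool_rot': array([-1.04234388e-03,  9.89304019e-01,  1.45864567e-01, -2.37851050e-05]), 'contact_force': array([ 0.13885186, -0.51817045,  0.00934872]), 'ft_torque': array([-0.00154136, -0.04233591,  0.00205451]), 'grasp_force': 0.0, 'gripper_width': 0.9983838444184253}
side 527.6237212156551 317.1918587225377 248.15498644599313 {'fov_y': 48.91869141951047, 'cx': 317.1918587225377, 'cy': 248.15498644599313}
[[-0.916  0.315 -0.248  0.101]
 [-0.4   -0.701  0.59   0.937]
 [ 0.012  0.64   0.769  1.24 ]
 [ 0.     0.     0.     1.   ]]
side tongs 0.87 [380. 354.] 547 [0.222 0.257 0.021] 0.027
side tongs 0.84 [222. 396.] 1
[... 2118 characters left out ...]
503 0.023] 0.028
top tongs_grip 0.69 [247. 345.] 445 [0.203 0.258 0.024] 0.028
top tongs_tips 0.97 [242. 222.] 642 [0.495 0.282 0.023] 0.028
top tongs_tips 0.72 [241. 343.] 312 [0.204 0.27  0.025] 0.029
top tongs_tips 0.67 [143. 219.] 650 [0.526 0.503 0.023] 0.028
{'fov_y': 65.70646984690485, 'cx': 321.9679977004885, 'cy': 236.64480197092516, 'T_tool_cam': array([[-1.03215389e-03,  9.59730768e-01,  2.80919538e-01,
         7.15887770e-02],
       [ 9.99999467e-01,  9.84891674e-04,  3.09421326e-04,
        -1.85890108e-04],
       [ 2.02858527e-05,  2.80919708e-01, -9.59731273e-01,
        -1.44076764e-01],
       [ 0.00000000e+00,  0.00000000e+00,  0.00000000e+00,
         1.00000000e+00]])}
```

View pics/top0.png

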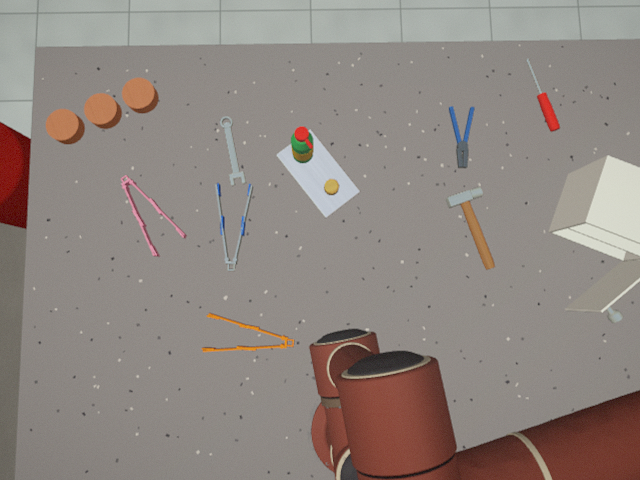

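```bash
python3 - <<'E'
from h import *
z=np.load("side0.npz"); save("crop_side.png",cv2.resize(z["im"][200:440,160:420],None,fx=2.4,fy=2.4,interpolation=cv2.INTER_CUBIC))
E
```

```text
(no output)
```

View pics/crop_side.png

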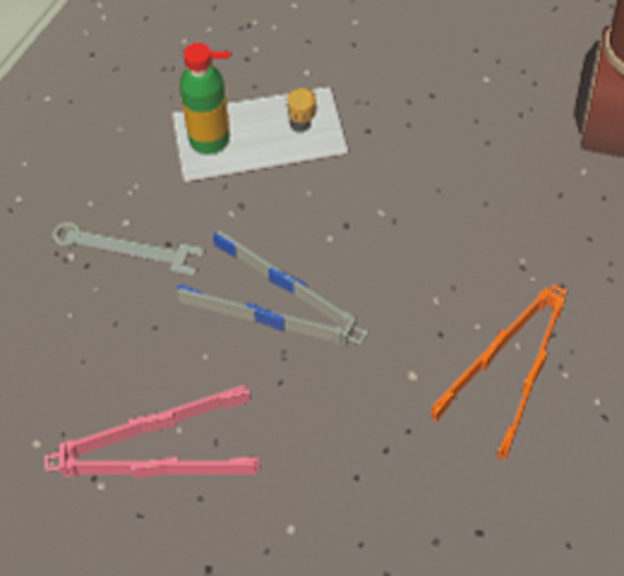

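The view holds three tong-shaped things in the top picture: pink at (150,215), orange at (250,335), and steel with blue sleeves and tips at (235,225). The last is the target; the side crop confirms its grey arms, blue sleeves and blue tips. The nozzle is at (302,133), the brass cap at (331,187), and the spanner's jaw at (237,180), close to the tips.

```bash
python3 - <<'E'
from h import *
for n in("top","side"):
    z=np.load(n+"0.npz"); im,d=z["im"],z["d"]; hsv=cv2.cvtColor(im,cv2.COLOR_RGB2HSV)
    P=np.zeros(im.shape); v,u=np.mgrid[:480,:640]; P=world(n,np.c_[u.ravel(),v.ravel()],d.ravel()).reshape(im.shape)
    H,S,V=[hsv[...,i].astype(int) for i in range(3)]
    X,Y,Z=P[...,0],P[...,1],P[...,2]
    b=(abs(H-112)<10)&(S>120)&(abs(X-.5)<.13)&(abs(Y-.3)<.09)&(Z<.05)
    k,lab,st,c=cv2.connectedComponentsWithStats(b.astype(np.uint8))
    for i in range(1,k):
        if st[i,4]>8:
            Q=P[lab==i]; Q2=Q[Q[:,2]>.02]; print(n,"blue",st[i,4],np.round(c[i]),np.round((Q2 if len(Q2)else Q).mean(0),4),"n",len(Q2))
    r=((H<8)|(H>172))&(S>120)&(abs(X-.67)<.03)&(abs(Y-.11)<.03)&(Z>.155)
    Q=P[r]; print(n,"nozzle",r.sum(),Q.mean(0),np.ptp(Q,0),(Q[:,:2].max(0)+Q[:,:2].min(0))/2, np.median(Q[Q[:,2]>.16],0))
    r=(abs(H-23)<10)&(S>100)&(abs(X-.575)<.03)&(abs(Y-.05)<.03)&(Z>.035)
    Q=P[r]; print(n,"cap",r.sum(),Q.mean(0),np.ptp(Q,0),(Q[Q[:,2]>.057]).mean(0))
    g=(S<60)&(abs(Z-.008)<.004)&(V>150)&(abs(X-.63)<.15)&(abs(Y-.08)<.12)
    k,lab,st,c=cv2.connectedComponentsWithStats(g.astype(np.uint8)); i=1+st[1:,4].argmax()
    print(n,"tray",cv2.minAreaRect(P[lab==i][:,:2].astype(np.float32)*1000))
E
```

```text
top blue 22 [218. 189.] [0.5836 0.3223 0.0246] n 21
top blue 11 [249. 189.] [0.5826 0.2482 0.025 ] n 11
top blue 22 [222. 221.] [0.5043 0.3125 0.0243] n 21
top blue 39 [242. 226.] [0.4902 0.2639 0.0247] n 38
top nozzle 199 [0.66890468 0.11150994 0.1668583 ] [0.04450913 0.03715468 0.01887768] [0.6657693  0.10968299] [0.6703148  0.11234156 0.16821886]
top cap 164 [0.57537357 0.04692033 0.06154202] [0.03154946 0.03134728 0.03402923] [0.57667323 0.04634221 0.06324708]
top tray ((624.1048583984375, 77.20503234863281), (204.96063232421875, 112.0169677734375), 36.92096710205078)
side blue 40 [253. 301.] [0.5828 0.2475 0.0238] n 15
side blue 49 [276. 316.] [0.5023 0.2636 0.0234] n 19
side blue 65 [271. 332.] [0.4935 0.3139 0.0233] n 34
side nozzle 126 [0.66872941 0.11324618 0.16497343] [0.04588462 0.03908883 0.01822701] [0.66569161 0.11055634] [0.67065472 0.11360914 0.16687924]
side cap 132 [0.57564818 0.05081302 0.05654783] [0.03605268 0.03835632 0.03362594] [0.57666519 0.047322   0.06180978]
side tray ((623.8342895507812, 75.86897277832031), (205.2691192626953, 114.20613861083984), 37.2603874206543)
```

Call:
{"api": "servo_tool", "payload": {"motion": [-1, 0.5, -0.4, 0, 0, -1, 0.94, -0.75, 0, 0, -1, 0.94, -0.75, 0, 0]}}

```text
time: 1.48
tool_pos: [0.2638, -0.4775, 0.2313]
tool_rot: [0.0, 0.989, 0.147, 0.0]
contact_force: [0.2, -0.4, -0.3]
gripper_width: 0.376
grasp_force: 0.0
```

Call:
{"api": "servo_tool", "payload": {"motion": [-1, 0.5, -0.4, 0, 0, -1, 0.94, -0.75, 0, 0, -1, 0.94, -0.75, 0, 0]}}

```text
time: 1.85
tool_pos: [0.3456, -0.3594, 0.2316]
tool_rot: [0.0, 0.989, 0.147, 0.0]
contact_force: [-0.1, -0.5, -0.3]
gripper_width: -0.002
grasp_force: 0.0
```

Call:
{"api": "servo_tool", "payload": {"motion": [-1, 0.5, -0.4, 0, 0, -1, 0.94, -0.75, 0, 0, -1, 0.94, -0.75, 0, 0]}}

```text
time: 2.22
tool_pos: [0.4277, -0.2409, 0.2316]
tool_rot: [0.0, 0.989, 0.147, 0.0]
contact_force: [0.2, 0.9, 0.1]
gripper_width: 0.002
grasp_force: 0.0
```

Call:
{"api": "servo_tool", "payload": {"motion": [-1, 0.5, -0.4, 0, 0, -1, 0.94, -0.75, 0, 0, -1, 0.94, -0.75, 0, 0]}}

```text
time: 2.6
tool_pos: [0.5099, -0.1222, 0.2314]
tool_rot: [0.0, 0.989, 0.147, 0.0]
contact_force: [-0.4, -0.7, 0.3]
gripper_width: -0.0
grasp_force: 0.0
```

Call:
{"api": "servo_tool", "payload": {"motion": [-1, 0.5, -0.4, 0, 0, -1, 0.94, -0.75, 0, 0, -1, 0.94, -0.75, 0, 0]}}

```text
time: 2.98
tool_pos: [0.5918, -0.0039, 0.2311]
tool_rot: [0.0, 0.989, 0.147, -0.0]
contact_force: [0.2, 0.3, 0.1]
gripper_width: 0.001
grasp_force: 0.0
```

Call:
{"api": "servo_tool", "payload": {"motion": [-1, 0.5, -0.4, 0, 0, -1, 0.91, -0.75, 0, 0, -1, 0.91, -0.75, 0.1, 0, -1, 0.91, -0.75, 0.4, 0, -1, 0.91, -0.75, 0.4, 0]}}

```text
time: 3.6
tool_pos: [0.6665, 0.111, 0.1785]
tool_rot: [0.0, 0.989, 0.145, -0.004]
contact_force: [-1.0, -0.3, -0.7]
gripper_width: -0.0
grasp_force: 0.0
```

```bash
python3 - <<'E'
from h import *
from scipy.spatial.transform import Rotation as R
s=manip.state(); im,d=eyes.grab_frame("wrist"); save("w1.png",im)
c=eyes.camera_params("wrist"); f=240/np.tan(np.radians(c["fov_y"])/2); print(s["tool_pos"],f)
w,x,y,z=s["tool_rot"]; Rt=R.from_quat([x,y,z,w]).as_matrix(); T=np.array(c["T_tool_cam"])
v,u=np.mgrid[:480,:640]; a=u-c["cx"]; b=v-c["cy"]; r=np.hypot(a,b)+1e-9; th=r/f
p=np.stack([np.tan(th)*a/r*d,-np.tan(th)*b/r*d,-d],-1)
P=(p@T[:3,:3].T+T[:3,3])@Rt.T+s["tool_pos"]
h=cv2.cvtColor(im,cv2.COLOR_RGB2HSV).astype(int)
m=((h[...,0]<8)|(h[...,0]>172))&(h[...,1]>120)&(abs(P[...,2]-.168)<.004)&(np.hypot(P[...,0]-.669,P[...,1]-.114)<.04)
Q=P[m]; print(m.sum(),Q.mean(0) if len(Q) else 0, Q.min(0),Q.max(0))
# cap
m=(abs(h[...,0]-23)<10)&(h[...,1]>100)&(abs(P[...,2]-.063)<.005)&(np.hypot(P[...,0]-.577,P[...,1]-.047)<.04)
Q=P[m]; print(m.sum(),Q.mean(0) if len(Q) else 0)
E
```

```text
[0.66649223 0.11095712 0.17846758] 371.64829954431775
2972 [0.67951531 0.11562597 0.16920545] [0.66286877 0.09864945 0.164066  ] [0.69161782 0.13008165 0.17150722]
226 [0.59370597 0.04336954 0.06212642]
```

View pics/w1.png

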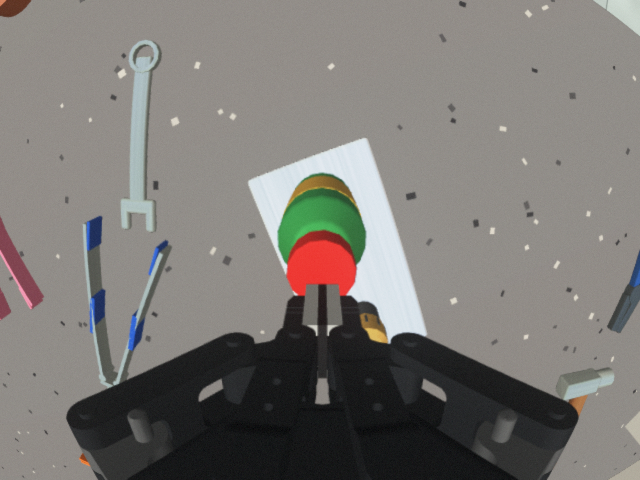

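The picture shows the shut fingers at (322,300), just short of the red nozzle at (322,268), so it needs a few mm forward before pressing.

Call:
{"api": "servo_tool", "payload": {"motion": [-1, 0.04, 0.01, 0, 0, -1, 0.04, 0.01, 0, 0]}}

```text
time: 3.9
tool_pos: [0.6753, 0.1125, 0.1855]
tool_rot: [0.0, 0.989, 0.145, 0.002]
contact_force: [0.5, 1.1, 0.7]
gripper_width: -0.002
grasp_force: 0.0
```

Call:
{"api": "servo_tool", "payload": {"motion": [-1, 0, 0, 0.1, 0, -1, 0, 0, 0.16, 0, -1, 0, 0, 0.19, 0, -1, 0, 0, 0.19, 0, -1, 0, 0, 0.19, 0]}}

```text
time: 4.53
tool_pos: [0.6741, 0.1131, 0.1616]
tool_rot: [0.0, 0.989, 0.146, 0.0]
contact_force: [-1.6, -1.1, 5.6]
gripper_width: 0.004
grasp_force: 2.6
```

Call:
{"api": "servo_tool", "payload": {"motion": [-1, 0, 0, 0.01, 0, -1, 0, 0, 0.01, 0, -1, 0, 0, 0.01, 0]}}

```text
time: 4.9
tool_pos: [0.6741, 0.1131, 0.161]
tool_rot: [0.0, 0.989, 0.146, 0.0]
contact_force: [-3.3, -0.8, 7.9]
gripper_width: 0.003
grasp_force: 3.7
```

Call:
{"api": "servo_tool", "payload": {"motion": [-1, 0, 0, -0.3, 0, -1, 0, 0, -0.6, 0, -1, 0, 0, -0.6, 0]}}

```text
time: 5.28
tool_pos: [0.6757, 0.1135, 0.2355]
tool_rot: [0.0, 0.989, 0.146, 0.003]
contact_force: [-0.3, -0.5, 0.1]
gripper_width: -0.002
grasp_force: 0.0
```

Call:
{"api": "servo_tool", "payload": {"motion": [0.7, -0.28, -0.46, 0, 0, 0.7, -0.56, -0.93, 0, 0, 0.7, -0.56, -0.93, 0, 0]}}

```text
time: 5.65
tool_pos: [0.574, 0.2028, 0.229]
tool_rot: [-0.0, 0.989, 0.148, -0.002]
contact_force: [0.8, -0.1, -1.2]
gripper_width: 0.636
grasp_force: 0.0
```

Call:
{"api": "servo_tool", "payload": {"motion": [0.7, -0.28, -0.46, 0, 0.2, 0.7, -0.56, -0.93, 0, 0.42, 0.7, -0.56, -0.93, 0.3, 0.42, 0.7, -0.56, -0.93, 0.3, 0.42, 0.7, -0.56, -0.93, 0.3, 0.42]}}

```text
time: 6.28
tool_pos: [0.4816, 0.2875, 0.1954]
tool_rot: [0.0, 1.0, -0.019, -0.0]
contact_force: [-0.3, 0.7, -0.1]
gripper_width: 0.848
grasp_force: 0.0
```

```bash
cat >> h.py <<'E'
from scipy.spatial.transform import Rotation as R
def wrist(name):
    s=manip.state(); im,d=eyes.grab_frame("wrist"); save(name,im)
    c=eyes.camera_params("wrist"); f=240/np.tan(np.radians(c["fov_y"])/2)
    w,x,y,z=s["tool_rot"]; Rt=R.from_quat([x,y,z,w]).as_matrix(); T=np.array(c["T_tool_cam"])
    v,u=np.mgrid[:480,:640]; a=u-c["cx"]; b=v-c["cy"]; r=np.hypot(a,b)+1e-9; th=r/f
    p=np.stack([np.tan(th)*a/r*d,-np.tan(th)*b/r*d,-d],-1)
    P=(p@T[:3,:3].T+T[:3,3])@Rt.T+s["tool_pos"]
    print("tcp",np.round(s["tool_pos"],4),"yaw",np.degrees(np.arctan2(Rt[1,0],Rt[0,0])))
    return im,d,P,cv2.cvtColor(im,cv2.COLOR_RGB2HSV).astype(int),s,Rt
E
python3 - <<'E'
from h import *
im,d,P,h,s,Rt=wrist("w2.png")
b=(abs(h[...,0]-112)<12)&(h[...,1]>110)&(np.hypot(P[...,0]-.53,P[...,1]-.288)<.14)&(abs(P[...,2]-.015)<.03)
k,lab,st,c=cv2.connectedComponentsWithStats(b.astype(np.uint8))
for i in range(1,k):
    if st[i,4]>40:
        Q=P[lab==i]; Q2=Q[(Q[:,2]>.021)]; print(st[i,4],np.round(c[i]),len(Q2),np.round(Q2.mean(0),4),np.round(Q2.min(0),3),np.round(Q2.max(0),3))
E
```

```text
tcp [0.4816 0.2875 0.1954] yaw -2.180162853238491
222 [276.  95.] 166 [0.5862 0.323  0.0253] [0.571 0.321 0.021] [0.6   0.326 0.028]
216 [363.  95.] 161 [0.5832 0.2487 0.0252] [0.568 0.245 0.021] [0.597 0.252 0.029]
438 [290. 196.] 391 [0.497  0.3148 0.0254] [0.473 0.311 0.021] [0.519 0.319 0.027]
420 [348. 197.] 364 [0.4948 0.2646 0.0252] [0.471 0.261 0.021] [0.517 0.269 0.028]
```

View pics/w2.png

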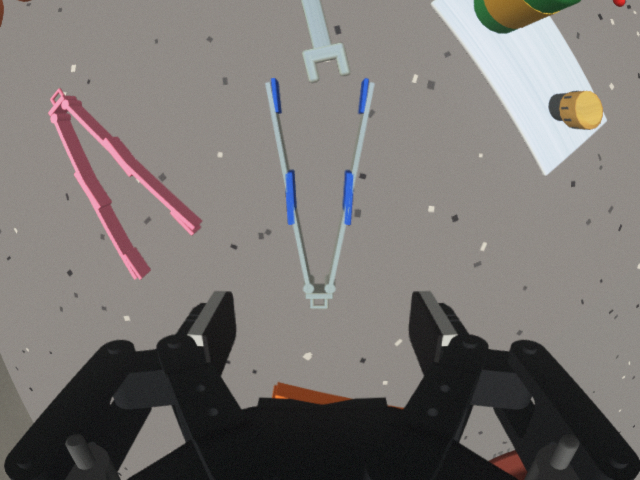

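The picture shows the blue-sleeved tongs ahead, sleeves at (290,196) and (348,197), tips at (276,95) and (363,95), aligned with the tool.

Call:
{"api": "servo_tool", "payload": {"motion": [0.7, 0.12, -0.02, 0.4, 0, 0.7, 0.12, -0.02, 0.9, 0, 0.7, 0.12, -0.02, 0.9, 0, 0.7, 0.12, -0.02, 0.9, 0]}}

```text
time: 6.82
tool_pos: [0.4974, 0.2902, 0.0901]
tool_rot: [-0.001, 1.0, -0.019, 0.002]
contact_force: [-0.8, 0.6, 0.7]
gripper_width: 0.851
grasp_force: 0.0
```

Call:
{"api": "servo_tool", "payload": {"motion": [0.7, 0, 0, 0.3, 0, 0.7, 0, 0, 0.5, 0, 0.7, 0, 0, 0.62, 0, 0.7, 0, 0, 0.67, 0, 0.7, 0, 0, 0.67, 0]}}

```text
time: 7.45
tool_pos: [0.4963, 0.2903, 0.0081]
tool_rot: [-0.0, 1.0, -0.019, 0.001]
contact_force: [-0.0, 0.7, -0.6]
gripper_width: 0.852
grasp_force: 0.0
```

Call:
{"api": "servo_tool", "payload": {"motion": [0.7, 0, 0, 0.05, 0, 0.7, 0, 0, 0.05, 0, 0.4, 0, 0, 0.05, 0, 0.22, 0, 0, 0.05, 0, 0.22, 0, 0, 0.05, 0]}}

```text
time: 8.07
tool_pos: [0.4963, 0.2904, 0.0021]
tool_rot: [-0.0, 1.0, -0.019, 0.001]
contact_force: [-1.2, 0.6, 5.6]
gripper_width: 0.612
grasp_force: 7.1
```

Call:
{"api": "servo_tool", "payload": {"motion": [0.22, 0, 0, 0, 0, 0.22, 0, 0, 0, 0, 0.22, 0, 0, 0, 0]}}

```text
time: 8.45
tool_pos: [0.4963, 0.2903, 0.0021]
tool_rot: [-0.0, 1.0, -0.019, 0.001]
contact_force: [0.6, -0.6, 5.7]
gripper_width: 0.613
grasp_force: 7.1
```

Call:
{"api": "servo_tool", "payload": {"motion": [0.2, 0, 0, -0.1, 0, 0.2, 0, 0, -0.3, 0, 0.2, 0, 0, -0.6, 0, 0.2, 0, 0, -0.95, 0, 0.2, 0, 0, -0.95, 0]}}

```text
time: 9.07
tool_pos: [0.4979, 0.2911, 0.1196]
tool_rot: [-0.002, 1.0, -0.019, 0.004]
contact_force: [-0.6, -0.4, -0.9]
gripper_width: 0.602
grasp_force: 5.6
```

```bash
cat > look.py <<'E'
from h import *
import sys
im,d,P,h,s,Rt=wrist(sys.argv[1])
tcp=np.array(s["tool_pos"]); L=(P-tcp)@Rt   # tool coords
b=(abs(h[...,0]-112)<12)&(h[...,1]>110)&(np.hypot(L[...,0]-.045,L[...,1])<.12)&(abs(L[...,2])<.05)
k,lab,st,c=cv2.connectedComponentsWithStats(b.astype(np.uint8))
for i in range(1,k):
    if st[i,4]>60:
        Q=L[lab==i]; Q=Q[Q[:,2]<np.percentile(Q[:,2],60)]; W=Q@Rt.T+tcp; print("blue",st[i,4],np.round(c[i]),"tool",np.round(Q.mean(0),4),np.round(Q.min(0),4),np.round(Q.max(0),4),"world",np.round(W.mean(0),4))
m=(abs(h[...,0]-23)<10)&(h[...,1]>100)&(np.hypot(P[...,0]-.577,P[...,1]-.047)<.05)&(P[...,2]>.03)
k,lab,st,c=cv2.connectedComponentsWithStats(m.astype(np.uint8))
for i in range(1,k):
    if st[i,4]>60:
        Q=P[lab==i]; zt=np.percentile(Q[:,2],95); Q=Q[Q[:,2]>.058] if (Q[:,2]>.058).sum()>20 else Q
        lo,hi=Q.min(0),Q.max(0); cc=(lo+hi)/2; print("cap",st[i,4],np.round(c[i]),"ztop",round(zt,4),"mid",np.round(cc,4),"mean",np.round(Q.mean(0),4),"tool",np.round((cc-tcp)@Rt,4))
E
python3 look.py w3.png
```

```text
tcp [0.4979 0.2911 0.1196] yaw -2.1213019347394826
blue 1912 [234.  82.] tool [ 0.0894 -0.0305 -0.0227] [ 0.0745 -0.0343 -0.0257] [ 0.1042 -0.028  -0.0188] world [0.5882 0.3182 0.143 ]
blue 1936 [411.  83.] tool [ 0.0892  0.0305 -0.0226] [ 0.0741  0.028  -0.0252] [ 0.104   0.0347 -0.0183] world [0.5857 0.2572 0.1427]
blue 2403 [266. 313.] tool [ 0.0014 -0.0224 -0.0232] [-0.0228 -0.0262 -0.0254] [ 0.023  -0.0188 -0.0224] world [0.4999 0.3133 0.1429]
blue 2489 [378. 313.] tool [ 0.0018  0.0217 -0.0232] [-0.0232  0.0182 -0.025 ] [ 0.0231  0.0254 -0.0224] world [0.4987 0.2692 0.1428]
cap 813 [629. 132.] ztop 0.0599 mid [0.5785 0.0624 0.0602] mean [0.5788 0.0628 0.0598] tool [0.0886 0.2257 0.0593]
```

View pics/w3.png

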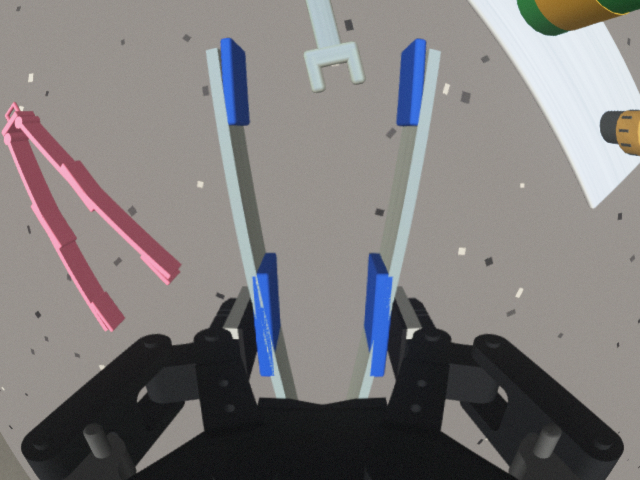

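The tongs are held straight, with tips at (234,82) and (411,83), gap about 56–58 mm. The cap is at the right edge, (629,132).

Call:
{"api": "servo_tool", "payload": {"motion": [0.2, 0.04, 0.4, 0, 0, 0.2, 0.08, 0.83, 0, 0, 0.2, 0.08, 0.83, 0, 0]}}

```text
time: 9.5
tool_pos: [0.4998, 0.1873, 0.1125]
tool_rot: [0.001, 1.0, -0.021, -0.002]
contact_force: [-0.5, 0.7, -1.5]
gripper_width: 0.601
grasp_force: 5.6
```

Call:
{"api": "servo_tool", "payload": {"motion": [0.2, 0.04, 0.4, 0, 0, 0.2, 0.08, 0.83, 0, 0, 0.2, 0.08, 0.83, 0, 0]}}

```text
time: 9.88
tool_pos: [0.5064, 0.0884, 0.1134]
tool_rot: [0.0, 1.0, -0.02, -0.001]
contact_force: [1.9, 0.6, -1.3]
gripper_width: 0.604
grasp_force: 5.6
```

Call:
{"api": "servo_tool", "payload": {"motion": [0.2, 0, 0.25, 0, -0.2, 0.2, 0, 0.5, 0, -0.4, 0.2, 0, 0.7, 0, -0.6, 0.2, 0, 0.82, 0, -0.8, 0.2, 0, 0.82, 0, -0.87]}}

```text
time: 10.5
tool_pos: [0.503, -0.0074, 0.1137]
tool_rot: [-0.001, 0.948, 0.319, -0.001]
contact_force: [0.8, 1.0, -0.8]
gripper_width: 0.597
grasp_force: 5.6
```

Call:
{"api": "servo_tool", "payload": {"motion": [0.2, 0, 0, 0, 0, 0.2, 0, 0, 0, 0]}}

```text
time: 10.75
tool_pos: [0.5033, -0.0071, 0.1143]
tool_rot: [-0.0, 0.948, 0.318, -0.0]
contact_force: [0.1, -0.7, -1.1]
gripper_width: 0.602
grasp_force: 5.6
```

```bash
python3 look.py w4.png
```

```text
tcp [ 0.5033 -0.0071  0.1143] yaw 37.05298906343717
blue 1912 [234.  82.] tool [ 0.0896 -0.0304 -0.0228] [ 0.0746 -0.0339 -0.0256] [ 0.1042 -0.0279 -0.0188] world [0.5565 0.0711 0.1371]
blue 1911 [411.  83.] tool [ 0.0893  0.0307 -0.0228] [ 0.0742  0.0281 -0.0254] [ 0.1038  0.0346 -0.0187] world [0.5931 0.0222 0.137 ]
blue 2497 [266. 313.] tool [ 0.0022 -0.0223 -0.0232] [-0.0226 -0.0261 -0.0255] [ 0.0231 -0.0187 -0.0224] world [0.4916 0.012  0.1375]
blue 1356 [374. 295.] tool [ 0.0115  0.0199 -0.0217] [-0.0118  0.0182 -0.0247] [ 0.0231  0.0235 -0.0161] world [ 0.5245 -0.016   0.136 ]
blue 356 [383. 352.] tool [-0.0116  0.0236 -0.0234] [-0.0227  0.0208 -0.0248] [ 0.0063  0.0256 -0.0229] world [ 0.5083 -0.0329  0.1377]
cap 3334 [330.  91.] ztop 0.0654 mid [0.5788 0.046  0.1584] mean [0.5794 0.0456 0.0643] tool [ 0.0922  0.0031 -0.0441]
```

View pics/w4.png

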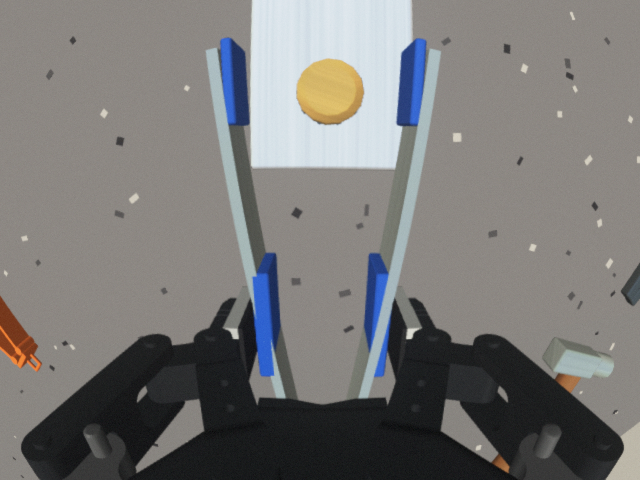

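The cap (330,91) sits between the tips, about 3.5 mm right of centre. I'll correct that, descend, and close.

Call:
{"api": "servo_tool", "payload": {"motion": [0.2, 0.025, 0.03, 0.1, 0, 0.2, 0.025, 0.03, 0.3, 0, 0.2, 0.025, 0.03, 0.5, 0, 0.2, 0.025, 0.03, 0.62, 0, 0.2, 0.025, 0.03, 0.62, 0]}}

```text
time: 11.42
tool_pos: [0.507, -0.009, 0.0388]
tool_rot: [-0.001, 0.948, 0.317, -0.001]
contact_force: [-0.3, -0.1, -0.6]
gripper_width: 0.603
grasp_force: 5.6
```

Call:
{"api": "servo_tool", "payload": {"motion": [0.1, 0, 0, 0, 0, 0.0, 0, 0, 0, 0, -0.1, 0, 0, 0, 0, -0.3, 0, 0, 0, 0, -0.5, 0, 0, 0, 0]}}

```text
time: 12.05
tool_pos: [0.5089, -0.0094, 0.0412]
tool_rot: [0.0, 0.948, 0.317, 0.001]
contact_force: [0.7, -0.8, 1.4]
gripper_width: 0.456
grasp_force: 60.1
```

Call:
{"api": "servo_tool", "payload": {"motion": [-0.5, 0, 0, 0, 0, -0.5, 0, 0, 0, 0, -0.5, 0, 0, 0, 0]}}

```text
time: 12.42
tool_pos: [0.5085, -0.0093, 0.0408]
tool_rot: [0.0, 0.948, 0.317, 0.0]
contact_force: [1.5, -1.9, 0.9]
gripper_width: 0.454
grasp_force: 60.2
```

Call:
{"api": "servo_tool", "payload": {"motion": [-0.5, 0, 0, -0.1, 0, -0.5, 0, 0, -0.25, 0, -0.5, 0, 0, -0.45, 0, -0.5, 0, 0, -0.65, 0, -0.5, 0, 0, -0.75, 0]}}

```text
time: 13.05
tool_pos: [0.5088, -0.0093, 0.1329]
tool_rot: [0.001, 0.948, 0.318, 0.001]
contact_force: [0.0, 0.3, -1.3]
gripper_width: 0.455
grasp_force: 60.4
```

Call:
{"api": "servo_tool", "payload": {"motion": [-0.5, 0, 0, -0.07, 0, -0.5, 0, 0, -0.12, 0, -0.5, 0, 0, -0.12, 0, -0.5, 0, 0, -0.12, 0, -0.5, 0, 0, -0.12, 0]}}

```text
time: 13.68
tool_pos: [0.5077, -0.0092, 0.1442]
tool_rot: [-0.0, 0.948, 0.318, -0.001]
contact_force: [0.2, 0.3, -1.1]
gripper_width: 0.457
grasp_force: 60.4
```

```bash
python3 look.py w5.png
```

```text
tcp [ 0.5077 -0.0092  0.1442] yaw 37.02581459688807
blue 1312 [265.  81.] tool [ 0.0895 -0.0196 -0.0207] [ 0.0749 -0.0216 -0.0224] [ 0.1043 -0.0175 -0.0198] world [0.5675 0.0604 0.1649]
blue 1342 [381.  82.] tool [ 0.0896  0.0201 -0.0206] [ 0.0745  0.018  -0.0226] [ 0.1039  0.0222 -0.0198] world [0.5913 0.0288 0.1648]
blue 962 [285. 291.] tool [ 0.0118 -0.0143 -0.0206] [-0.0109 -0.0165 -0.0228] [ 0.0231 -0.0123 -0.0176] world [0.5086 0.0093 0.1648]
blue 2077 [363. 312.] tool [ 0.001   0.0164 -0.0212] [-0.0229  0.0123 -0.0316] [ 0.0228  0.0208 -0.0204] world [ 0.5184 -0.0216  0.1654]
blue 285 [274. 354.] tool [-0.0116 -0.0193 -0.0222] [-0.0226 -0.021  -0.0337] [ 0.004  -0.0175 -0.021 ] world [ 0.4869 -0.0007  0.1664]
cap 8142 [323.  79.] ztop 0.1666 mid [0.5798 0.046  0.2179] mean [0.5791 0.0443 0.1652] tool [ 0.0907 -0.0007 -0.0738]
```

View pics/w5.png

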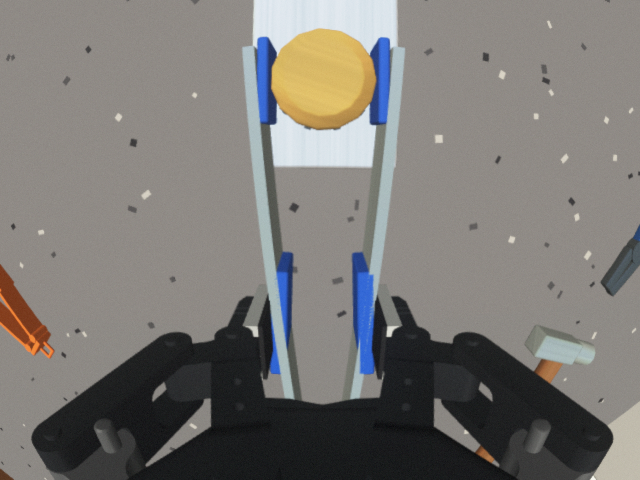

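The cap (323,79) is held squarely between the blue tip pads. Its top is at 166 mm, so its centre is at about 151 mm. The hold is steady.

```bash
python3 -c "
from plant import job_done
print(job_done())"
```

```text
the job is handed in; nothing more can be done
None
```

The nozzle was pressed fully down and released, and the burner cap is held steady in the tongs, lifted about 10 cm with its centre about 15 cm above the counter; the job is handed in, but no verdict came back.

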